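Lever open the loaf pan and stand its lid up

TASK

The hinged lid of the loaf pan is held shut by its two spring clips. Slip the blade of the palette knife into the slot under the front lip of the lid, lever the lid free with it, and fold the lid back until it stands straight up so that the loaf can be taken out; do not let it fall far back past upright. Leave the palette knife lying on the worktop and do not disturb the other things on the bench.

Things in the scene. Friction and masses are not known exactly. Their poses are not given: they have to be found in the camera images.
- loaf_pan: Fixed steel loaf pan with hinged lid, loaf inside; 116 mm deep (x), 166 mm wide (y), 100 mm high shut. Origin: centre of its underside; z up, front is -x, hinge at +x. Its front wall is at x = -58; from there a rim flange, 3 mm thick, 172 mm wide, top at z = 90.5 mm, sticks out to x = -86 mm. The spring clips sit on the end walls, out to y = +-109 mm, x -37 to -3 mm.
- pan_lid (a joint): Lid angle about its hinge, rad: 0 shut, 1.571 straight up, 2.1 at its stop leaning back. The clips let go at about 0.08 rad, against about 15 N at the slot: lever on the flange's front edge, blade 20 to 35 degrees up. Past the clips the stiff hinge (0.4 N m, lid 0.22 kg) stays where it is left.
- lid_hinge (a point): Middle of the hinge axis (axis along the pan's y), 64 mm behind the pan's centre, 98.5 mm above the worktop; fixed.
- lid_lip (a point): Middle of the lower edge of the lid's front lip, 140 mm from the hinge axis, 3 mm below it when shut; moves with the lid. The lid is 172 mm wide.
- slot_mouth (a point): Point on the flange's top face right under the shut lid's lip (pan x = -76 mm), mid width; fixed, axes as the pan's. 10 mm of flange shows as a ledge before it. The slot is 5 mm high, the whole width, and 25 mm deep: there the lid's inset panel (7 mm thick downward, 148 mm wide) stops a blade.
- palette_knife: Palette knife with dark wooden handle and straight steel blade, 195 mm long, 0.1 kg, lying flat. Origin: middle of its length, on its underside; x points to the blade tip, z up. Handle: x = -97.5 to -7.5 mm, 18 mm wide (y), 20 mm high (z 0 to 20). Blade: 30 mm wide, 2 mm thick (z 0 to 2), to x = 97.5 mm, round-ended.
- knife_grip (a point): Middle of the knife's handle, 10 mm above its underside, 52.5 mm behind the knife's origin.
- knife_tip (a point): Tip of the blade, 97.5 mm ahead of the knife's origin, mid thickness.
- shaker: Bystander: cream shaker with dark screw cap, 58 mm across, 101 mm high; origin under its centre.
- pastry_brush: Bystander: pastry brush with blue handle, 197 mm long, 13 mm high; origin under its middle.
- jar_single_2: Bystander: glass jar, 54 mm across, 93 mm high; origin under its centre.
- tally_counter: Bystander: black hand tally counter with a chrome key, 46 x 62 mm, 28 mm high; origin under its centre.

How it is judged:
By the outcome, as a careful person would: the job done as asked, in the order asked, and still so for the second after the job is handed in, with the robot touching nothing.
It also fails if it takes over 72 s, if anything falls off the work surface, if the arm or the gripper's body presses on something with over 40 N, if the wrist force passes 120 N, or if a joint passes its speed limit or range.

ROBOT

A 6-joint arm with a two-finger parallel gripper is mounted at the origin on a cart in front of the work surface, level with it; the furniture and walls round the work are solid. World frame = base frame: x ahead of the robot, y to its left, z up, the work surface at z = 0. Lengths are in m, angles in rad, forces in N, time in s.
With the tool pointing down it reaches from about 0.375 to 0.975 m from the base axis. Payload 3.8 kg.
Tool frame: the origin (TCP) lies at the very end of the fingers, on their centre line; the grasp point (between the pads) lies 19 mm behind it; z points along the fingers, y is the direction in which the jaws open and shut (so a half turn about z gives the same grasp; the last joint's range is limited). The gripper opens to 85 mm and grips with 20 to 120 N. Pads are 22 mm wide; open, the fingers measure 114 mm over their backs; the gripper's body (76 mm by 85 mm) begins 54 mm behind the grasp point. The pads swing forward as they close: fully open they stand 13 mm farther back than shut.
Start: joints at [1.175, 0.264, 1.604, -0, 1.274, -0.037], TCP at [0.237, 0.632, 0.231] pointing down, gripper open.
Joint ranges: [-2.63, 2.63], [-0.94, 2.18], [0.31, 2.57], [-1.31, 4.45], [0, 2.66], [-2.55, 2.55]. Speed limits (rad/s): [2.57, 2.57, 3.14, 3.14, 3.14, 3.14].

INTERFACE

Orientations are given as a rotation vector (axis times angle).
In Python, from workcell import bot, viewer gives the robot as it stands.
- The arm moves only by the tool jog_arm, never from a script. Its argument "motion" is a list of rows, each an object of numbers: "dx", "dy", "dz": the shift along the world's x, y, z in cm; "turn": the turn about the world's z in rad. A call has 1 to 12 rows; each row shifts and turns the commanded pose from where the row before left it; what a row does not reach is not made up. A row lasts 1/12 s, in which the tool goes at most 41.7 mm and 7.16 degrees, less where a joint would pass 70% of its speed; a pose out of reach is approached as far as the arm can. A call is refused whole if a number of a shift passes 4.17 or a number of a turn 0.125, either way. A call with a gripper value outside its range is refused whole. "fingers" is the finger opening in cm, from 0 to 8.54, set as the call begins (left out, the last holds). The fingers move at their own pace and stop on an object; "grip_force" is the grip in N (left out, the last holds). Time passes only in rows, so rows that do not move let the fingers close. It gives the time, the measured TCP pose, the force and the opening at its end, in the units of the state.
- bot.read_state(): the state, without advancing time (a new reading comes with each control period).
- viewer.read_camera(name): name is "side" or "top" or "wrist"; returns (picture, depth): 384x512x3 uint8, red, green, blue; 384x512 float32, m along the optical axis (not along the pixel's ray), 0 where there is no reading.
- viewer.camera_info(name): a dict with "vertical_fov" (degrees; the focal length in pixels is half the picture's height over the tangent of half this angle, whatever the lens; pixels are square), "cx", "cy" (the principal point, pixels), "R" (3x3) and "t" (3): a world point X has camera coordinates R X + t. Camera axes: x right, y down, z forward; pixel columns grow to the right and rows downward; lengths in m; the calibration is good to about 2 mm. A picture is of the moment at which its call begins: read the wrist's pose just before it. camera_info takes no time and is no camera call; for the wrist camera it gives the pose at the moment of the call.
- bot.finish_job(): hands the job in, once; it reports no verdict.
The state is a dict: "time": time; "q": joint angles; "joint_vel": joint speeds; "joint_torque": joint torques, N m; "tool_pos": TCP position; "tcp_rot": TCP orientation; "wrist_force": force on the tool from outside, world axes, zero at the start; "torque": the same for the moment, N m; "width": opening from 0.0 (shut) to 1.0 (fully open).
Only numpy, scipy, OpenCV 4.12 (cv2) and the standard library are available. Lean on these libraries where they do the work, as an engineer would, in place of code of your own. Each camera call takes 0.05 s, during which the arm holds its last target. There are 200 camera calls.

## Working session

There is one attempt and no reset: what is moved stays moved. The work goes in short steps, Python scripts to look and compute and a tool call to move; the robot and the scene stay as the last step left them, time stands still between calls to the robot, and variables do not carry over. Pictures are saved under pics/ and viewed, about 8 in all and at most 12, crops included, and the job is handed in when it is done.

Besides the shell and the picture viewer there is one more tool, called after ">>>" by a JSON object that holds its "fn" and its "kwargs", one argument or row to a line. jog_arm: Moves the arm, as the interface text tells. Its arguments: {"type":"object","properties":{"motion":{"type":"array"},"fingers":{"type":"number"},"grip_force":{"type":"number"}},"required":["motion"]}

```bash
mkdir -p pics
cat > h.py <<'E'
import numpy as np, cv2
from workcell import bot, viewer
def cam(n):
    i=viewer.camera_info(n); p,d=viewer.read_camera(n); return p,d,i
def w(i,u,v,z):
    f=192/np.tan(np.radians(i["vertical_fov"]/2)); c=np.array([(u-i["cx"])/f*z,(v-i["cy"])/f*z,z])
    return np.array(i["R"]).T@(c-np.array(i["t"]))
def onz(i,u,v,h):  # pixel ray meets plane z=h
    a=w(i,u,v,0.0); b=w(i,u,v,1.0); s=(h-a[2])/(b[2]-a[2]); return a+s*(b-a)
def proj(i,X):
    f=192/np.tan(np.radians(i["vertical_fov"]/2)); c=np.array(i["R"])@np.array(X)+np.array(i["t"]); return i["cx"]+f*c[0]/c[2], i["cy"]+f*c[1]/c[2]
def save(n,p,crop=None,s=1):
    if crop: p=p[crop[1]:crop[3],crop[0]:crop[2]]
    cv2.imwrite(f"pics/{n}.png",cv2.resize(p[:,:,::-1],None,fx=s,fy=s,interpolation=cv2.INTER_CUBIC))
E
python3 - <<'E'
from h import *
for n in("top","side"):
    p,d,i=cam(n); save(n+"0",p,s=1.5); np.savez(f"{n}0.npz",p=p,d=d); print(n,i)
print(bot.read_state())
E
```

```text
top {'vertical_fov': 42.906983792044414, 'cx': 260.40952993014923, 'cy': 191.73126119862872, 'R': array([[-0.01908505, -0.99981686, -0.00141359],
       [-0.92176149,  0.01814271, -0.38733266],
       [ 0.38728738, -0.00608927, -0.92193894]]), 't': array([0.08823785, 0.57903418, 1.57848299])}
side {'vertical_fov': 57.574703549644084, 'cx': 256.80303210765476, 'cy': 186.88691627905007, 'R': array([[ 0.85288891, -0.52199106,  0.01028778],
       [-0.17601042, -0.30602573, -0.93561134],
       [ 0.49152908,  0.79616178, -0.35288182]]), 't': array([-0.44668164,  0.22112329,  0.83990569])}
{'time': 0.1, 'q': array([ 1.17506619e+00,  2.64692247e-01,  1.60525404e+00,  1.37821222e-05,
        1.27370158e+00, -3.69220573e-02]), 'joint_vel': array([-0.00153058, -0.00132021, -0.00208955,  0.00098567,  0.00260346,
        0.00052429]), 'joint_torque': array([ 1.50121959e-03, -5.16695702e+01, -3.68595028e+01,  1.21735711e-04,
        6.13667376e-03,  4.80042638e-05]), 'tool_pos': array([0.23678562, 0.63139216, 0.23006783]), 'tcp_rot': array([-0.56052084, -3.09072135,  0.00314819]), 'wrist_force': array([ 0.25098339,  0.40985216, -0.45301539]), 'torque': array([-0.02765444, -0.00274023, -0.00583705]), 'width': 1.0024205046120536}
```

View pics/top0.png

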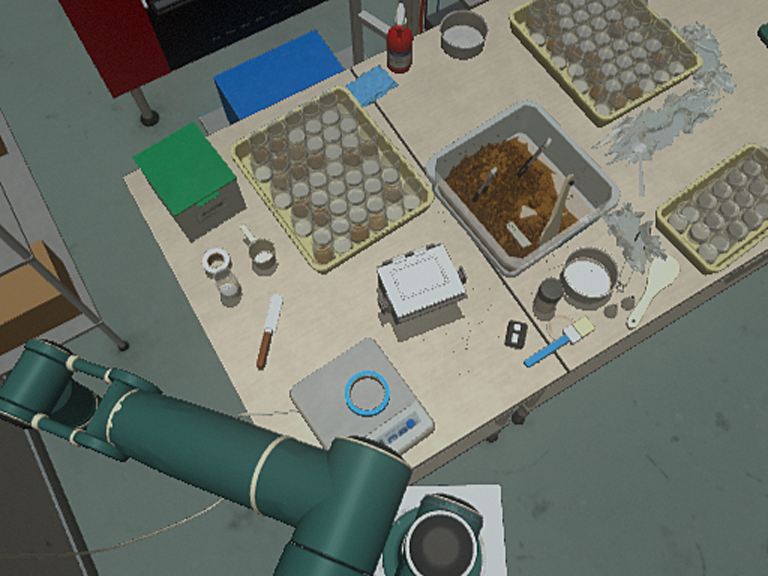

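View pics/side0.png

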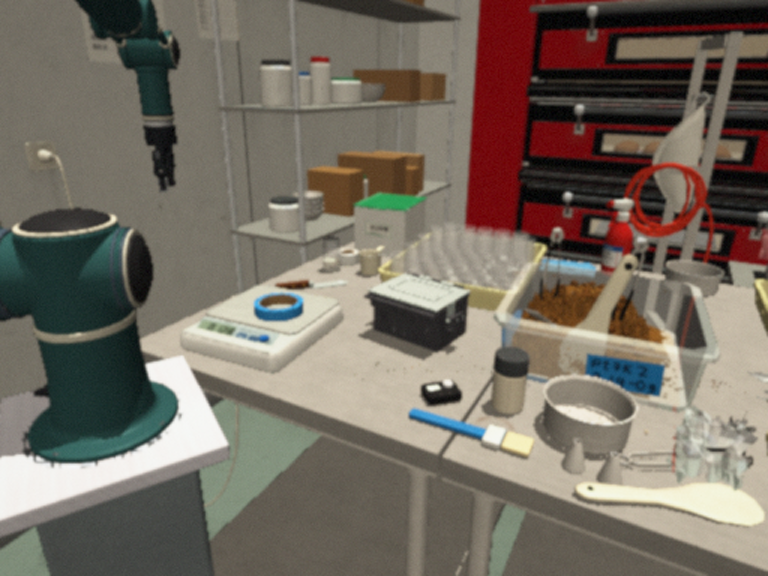

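The top view shows the knife at about (270,330) with its blade tip at (277,297). The pan is at about (425,280), the scale in front of it at (360,395), the shaker at (548,295), the brush at (560,345) and the tally counter at (516,333). Next I'll enlarge and measure.

Run:
```python
from h import *
z=np.load("top0.npz"); p,d=z["p"],z["d"]
a=p[150:250,235:335]; b=p[180:260,150:230]
a=cv2.resize(a,(500,500),interpolation=cv2.INTER_CUBIC); b=cv2.resize(b,(300,300),interpolation=cv2.INTER_CUBIC)
c=np.zeros((500,800,3),np.uint8); c[:,:500]=a; c[:300,500:]=b
cv2.imwrite("pics/crop0.png",c[:,:,::-1])
i=viewer.camera_info("top")
v,u=np.mgrid[0:384,0:512]; f=192/np.tan(np.radians(i["vertical_fov"]/2))
P=np.stack([(u-i["cx"])/f*d,(v-i["cy"])/f*d,d],-1)-i["t"]; W=P@np.array(i["R"]); np.save("W.npy",W)
# lid top cluster
m=(d>0)&(u>245)&(u<315)&(v>155)&(v<215)&(W[...,2]>.09)&(W[...,2]<.11)
q=W[m][:,:2].astype(np.float32); print(m.sum(),cv2.minAreaRect(q),np.median(W[m][:,2]))
# scale
m=(d>0)&(u>190)&(u<295)&(v>222)&(v<300)&(W[...,2]>.02)&(W[...,2]<.1)
q=W[m]; print(m.sum(),cv2.minAreaRect(q[:,:2].astype(np.float32)),np.percentile(q[:,2],[5,50,95]))
m=(u>165)&(u<192)&(v>190)&(v<250)
sat=p.max(-1).astype(int)-p.min(-1); 
for (uu,vv) in [(185,197),(174,243),(178,222)]: print(uu,vv,onz(i,uu,vv,.01),W[vv,uu])
```

```text
1890 ((0.6078312397003174, 0.006842218339443207), (0.15678060054779053, 0.17606161534786224), 21.17725372314453) 0.0992433875960402
4398 ((0.31033748388290405, 0.159379780292511), (0.26532548666000366, 0.2637261748313904), 33.589290618896484) [0.04196903 0.05777497 0.08116187]
185 197 [0.60987018 0.35497617 0.01      ] [0.61236438 0.35594961 0.00392739]
174 243 [0.4340794 0.3868615 0.01     ] [0.43142513 0.38530257 0.01868987]
178 222 [0.51272362 0.37630232 0.01      ] [0.50851587 0.37423664 0.02193534]
```

View pics/crop0.png

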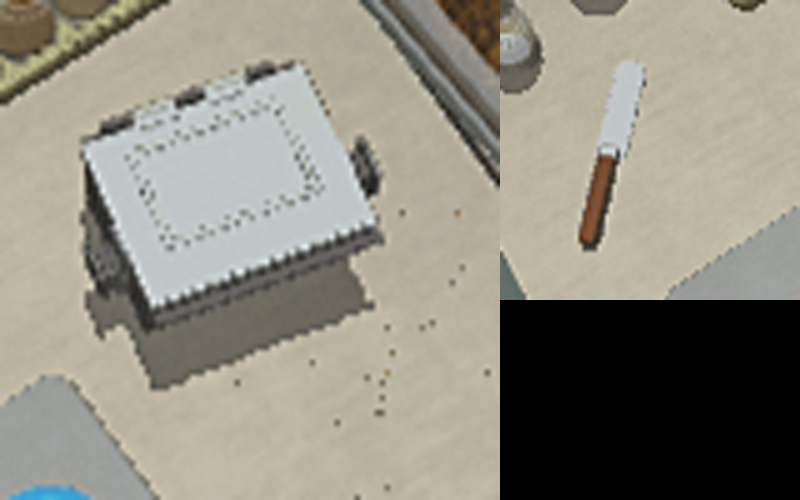

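Run:
```python
from h import *
i=viewer.camera_info("top"); W=np.load("W.npy"); z=np.load("top0.npz"); p=z["p"]
C=[onz(i,235+x/5,150+y/5,.0995) for x,y in[(150,308),(380,232),(83,148),(300,65)]]
FL,FR,BL,BR=[c[:2] for c in C]; print(np.round(C,4)); print("w",np.linalg.norm(FL-FR),np.linalg.norm(BL-BR),"d",np.linalg.norm(FL-BL),np.linalg.norm(FR-BR))
ax=(BL-FL)/np.linalg.norm(BL-FL)+(BR-FR)/np.linalg.norm(BR-FR); ay=(FL-FR)+(BL-BR)
print("yaw",np.arctan2(ax[1],ax[0]),np.arctan2(-ay[0],ay[1]))
# robust: lid-top mask edges
d=z["d"];v,u=np.mgrid[0:384,0:512]
m=((W[...,2]>.092)&(W[...,2]<.108)&(u>245)&(u<318)&(v>155)&(v<216)&(p.min(-1)>150)).astype(np.uint8)
n,l,s,c=cv2.connectedComponentsWithStats(m); k=1+s[1:,4].argmax()
cn=max(cv2.findContours((l==k).astype(np.uint8),0,1)[0],key=cv2.contourArea)[:,0]
q=np.array([onz(i,a,b,.0995)[:2] for a,b in cn],np.float32); print(cv2.minAreaRect(q))
# knife
t=onz(i,184.7,196,.001);h=onz(i,174,246.1,.01);print("tip",t,"end",h,np.linalg.norm(t-h),np.arctan2(*(t-h)[1::-1]))
print("scale corners",[np.round(onz(i,a,b,.05),3) for a,b in[(245,225),(266,250),(289,283),(193,262)]])
# ring height, scale heights near right corner
for a,b in[(245,228),(255,240),(270,260),(285,282),(232,252)]: print(a,b,np.round(W[b,a],3))
```

```text
[[ 0.5133  0.0625  0.0995]
 [ 0.5667 -0.0995  0.0995]
 [ 0.6351  0.1072  0.0995]
 [ 0.6975 -0.0496  0.0995]]
w 0.17054866373241429 0.1687947291179443 d 0.12983654003338255 0.13995455802352863
yaw 0.3579915409782804 0.34847039992751916
((0.6133429408073425, 0.008163407444953918), (0.1436195969581604, 0.17351335287094116), 20.972312927246094)
tip [0.61760287 0.35769632 0.001     ] end [0.42265895 0.38629773 0.01      ] 0.19723633847602431 -0.14567674796369046
scale corners [array([0.483, 0.133, 0.05 ]), array([0.391, 0.061, 0.05 ]), array([ 0.275, -0.013,  0.05 ]), array([0.353, 0.312, 0.05 ])]
245 228 [0.47  0.133 0.055]
255 240 [0.426 0.099 0.054]
270 260 [0.352 0.049 0.062]
285 282 [0.279 0.    0.046]
232 252 [-0.076  0.087  1.68 ]
```

>>> {"fn": "jog_arm", "kwargs": {
  "motion": [
    {"dx": 2.57,"dy": -2.8,"dz": -0.5,"turn": 0.024},
    {"dx": 2.57,"dy": -2.8,"dz": -0.5,"turn": 0.024},
    {"dx": 2.57,"dy": -2.8,"dz": -0.5,"turn": 0.024},
    {"dx": 2.57,"dy": -2.8,"dz": -0.5,"turn": 0.024},
    {"dx": 2.57,"dy": -2.8,"dz": -0.5,"turn": 0.024},
    {"dx": 2.57,"dy": -2.8,"dz": -0.5,"turn": 0.024},
    {"dx": 2.57,"dy": -2.8,"dz": -0.5,"turn": 0.024},
    {"dx": 2.57,"dy": -2.8,"dz": -0.5,"turn": 0.024},
    {"dx": 2.54,"dy": -2.8,"dz": -1,"turn": 0.022},
    {"dz": -2},
    {"dz": -2},
    {}
  ]
}}

```text
validation failed for argument at $.mo...
```

Run:
```python
from h import *
s=bot.read_state(); print(s["tool_pos"],s["tcp_rot"],s["q"],s["time"])
p,d,i=cam("wrist"); save("wr1",p,s=1.2)
for X in [(.468,.3795,.02),(.6176,.3577,.002),(.4227,.3863,.01)]: print(np.array(proj(i,X))*1.2)
np.savez("wr1.npz",p=p,d=d,R=i["R"],t=i["t"])
```

```text
[0.23678562 0.63139216 0.23006783] [-0.56052084 -3.09072135  0.00314819] [ 1.17506619e+00  2.64692247e-01  1.60525404e+00  1.37821222e-05
  1.27370158e+00 -3.69220573e-02] 0.1
[196.86937195 418.08776071]
[230.02620854 481.28809217]
[189.1818823  386.78508373]
```

View pics/wr1.png

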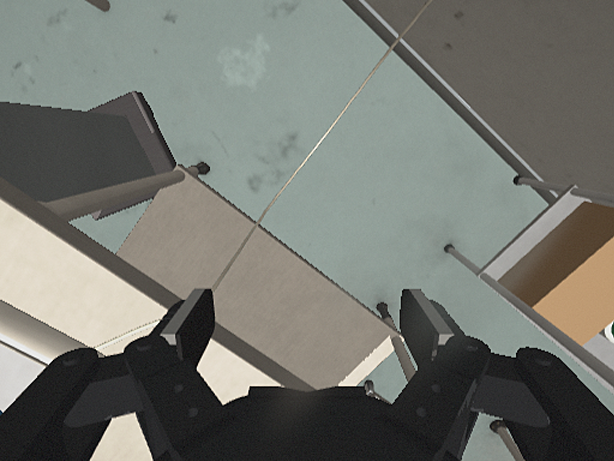

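The call was refused, probably because of the empty row, so the arm hasn't moved. The wrist view shows the open fingers at (205,320) and (410,320) over the floor and table edge.

>>> {"fn": "jog_arm", "kwargs": {
  "motion": [
    {"dx": 2.57,"dy": -2.8,"dz": -0.5,"turn": 0.024},
    {"dx": 2.57,"dy": -2.8,"dz": -0.5,"turn": 0.024},
    {"dx": 2.57,"dy": -2.8,"dz": -0.5,"turn": 0.024},
    {"dx": 2.57,"dy": -2.8,"dz": -0.5,"turn": 0.024},
    {"dx": 2.57,"dy": -2.8,"dz": -0.5,"turn": 0.024},
    {"dx": 2.57,"dy": -2.8,"dz": -0.5,"turn": 0.024},
    {"dx": 2.57,"dy": -2.8,"dz": -0.5,"turn": 0.024},
    {"dx": 2.57,"dy": -2.8,"dz": -0.5,"turn": 0.024},
    {"dx": 2.54,"dy": -2.8,"dz": -1,"turn": 0.022},
    {"dz": -2},
    {"dz": -2},
    {"dz": 0}
  ]
}}

```text
validation failed for argument at $.mo...
```

Run:
```python
from h import *
s=bot.read_state(); print(s["tool_pos"],s["tcp_rot"],s["q"],s["time"])
p,d,i=cam("wrist"); save("wr2",p,s=1.2)
for X in [(.468,.3795,.02),(.6176,.3577,.002),(.4227,.3863,.01)]: print(np.array(proj(i,X))*1.2)
np.savez("wr2.npz",p=p,d=d,R=i["R"],t=i["t"])
```

```text
[0.23679023 0.63149777 0.23023045] [-5.60483054e-01 -3.09080444e+00  2.74580799e-03] [ 1.17512947e+00  2.64613096e-01  1.60505171e+00 -4.84519208e-06
  1.27371678e+00 -3.68864138e-02] 0.15
[196.79027722 418.01199471]
[229.94749405 481.20034552]
[189.10138429 386.71835396]
```

View pics/wr2.png

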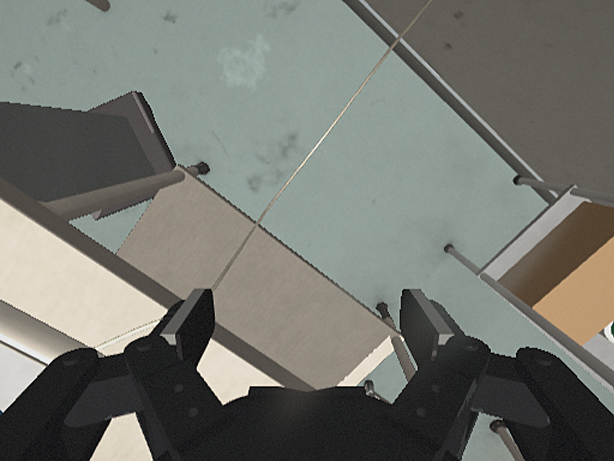

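The arm still hasn't moved and the view is the same. Next I'll give all four keys in every row.

>>> {"fn": "jog_arm", "kwargs": {
  "motion": [
    {"dx": 2.57,"dy": -2.8,"dz": -0.5,"turn": 0.024},
    {"dx": 2.57,"dy": -2.8,"dz": -0.5,"turn": 0.024},
    {"dx": 2.57,"dy": -2.8,"dz": -0.5,"turn": 0.024},
    {"dx": 2.57,"dy": -2.8,"dz": -0.5,"turn": 0.024},
    {"dx": 2.57,"dy": -2.8,"dz": -0.5,"turn": 0.024},
    {"dx": 2.57,"dy": -2.8,"dz": -0.5,"turn": 0.024},
    {"dx": 2.57,"dy": -2.8,"dz": -0.5,"turn": 0.024},
    {"dx": 2.57,"dy": -2.8,"dz": -0.5,"turn": 0.024},
    {"dx": 2.54,"dy": -2.8,"dz": -1,"turn": 0.022},
    {"dx": 0,"dy": 0,"dz": -2,"turn": 0},
    {"dx": 0,"dy": 0,"dz": -2,"turn": 0},
    {"dx": 0,"dy": 0,"dz": 0,"turn": 0}
  ]
}}

```text
time: 1.2
tool_pos: [0.466, 0.377, 0.1366]
tcp_rot: [-0.23, -3.127, 0.008]
wrist_force: [-0.9, -1.1, -1.3]
width: 1.003
```

Run:
```python
from h import *
s=bot.read_state(); print(s["tool_pos"],s["q"])
p,d,i=cam("wrist"); save("wr3",p,s=1.2)
for X in [(.468,.3795,.02),(.6176,.3577,.002),(.4227,.3863,.01)]: print(np.array(proj(i,X))*1.2)
np.savez("wr3.npz",p=p,d=d,R=i["R"],t=i["t"])
```

```text
[0.46603617 0.37700391 0.13657885] [ 6.38596339e-01  2.03538501e-01  1.85978487e+00  6.25934631e-05
  1.08637204e+00 -7.85309964e-01]
[310.09288481 230.93425949]
[309.90055097 365.74045808]
[310.28959619 175.11041137]
```

View pics/wr3.png

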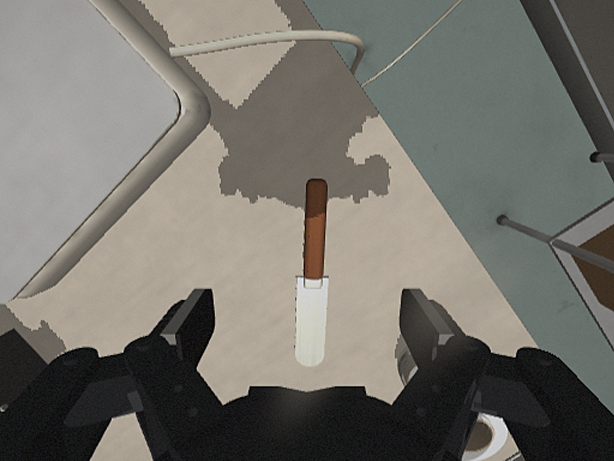

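Tip at (309.5,366) matches the prediction. The handle end at (316,179) gives a small yaw correction. There is a jar near (405,375), so I'll check clearance.

Run:
```python
from h import *
z=np.load("wr3.npz"); i=viewer.camera_info("wrist")
t=onz(i,309.8/1.2,366.5/1.2,.002); e=onz(i,316/1.2,179/1.2,.015)
print(t,e,np.linalg.norm((t-e)[:2]),np.arctan2((t-e)[1],(t-e)[0]))
print("mid handle",onz(i,314.5/1.2,228/1.2,.02)); print("junction",onz(i,313/1.2,284/1.2,.01))
ti=viewer.camera_info("top"); print("jar",onz(ti,229/1.5,298/1.5,0.0),onz(ti,217/1.5,262/1.5,.09))
```

```text
[0.62087507 0.35864847 0.002     ] [0.42678608 0.39177047 0.015     ] 0.19689490051229344 -0.1690253996343826
mid handle [0.46709016 0.38476723 0.02      ]
junction [0.52358831 0.37565419 0.01      ]
jar [0.6096555  0.47620672 0.        ] [0.66634367 0.49018916 0.09      ]
```

>>> {"fn": "jog_arm", "kwargs": {
  "motion": [
    {"dx": 0.4,"dy": 0.7,"dz": -2.5,"turn": -0.023},
    {"dx": 0,"dy": 0,"dz": -3,"turn": 0},
    {"dx": 0,"dy": 0,"dz": -3,"turn": 0},
    {"dx": 0,"dy": 0,"dz": -2.5,"turn": 0},
    {"dx": 0,"dy": 0,"dz": -1.0,"turn": 0},
    {"dx": 0,"dy": 0,"dz": -0.5,"turn": 0},
    {"dx": 0,"dy": 0,"dz": 0,"turn": 0}
  ]
}}

```text
time: 1.83
tool_pos: [0.4719, 0.3875, 0.0164]
tcp_rot: [-0.262, -3.13, 0.0]
wrist_force: [0.4, 0.9, -0.3]
width: 1.004
```

>>> {"fn": "jog_arm", "kwargs": {
  "motion": [
    {"dx": 0,"dy": -0.35,"dz": -0.6,"turn": 0},
    {"dx": 0,"dy": 0,"dz": -0.6,"turn": 0},
    {"dx": 0,"dy": 0,"dz": 0,"turn": 0},
    {"dx": 0,"dy": 0,"dz": 0,"turn": 0}
  ]
}}

```text
time: 2.17
tool_pos: [0.4723, 0.3836, 0.0048]
tcp_rot: [0.264, 3.13, 0.001]
wrist_force: [0.7, -0.3, -0.8]
width: 0.998
```

>>> {"fn": "jog_arm", "kwargs": {
  "motion": [
    {"dx": 0,"dy": 0,"dz": 0,"turn": 0},
    {"dx": 0,"dy": 0,"dz": 0,"turn": 0},
    {"dx": 0,"dy": 0,"dz": 0,"turn": 0},
    {"dx": 0,"dy": 0,"dz": 0,"turn": 0},
    {"dx": 0,"dy": 0,"dz": 0,"turn": 0},
    {"dx": 0,"dy": 0,"dz": 0,"turn": 0},
    {"dx": 0,"dy": 0,"dz": 0,"turn": 0},
    {"dx": 0,"dy": 0,"dz": 0,"turn": 0}
  ],
  "fingers": 1.0,
  "grip_force": 60
}}

```text
time: 2.83
tool_pos: [0.4723, 0.3838, 0.0046]
tcp_rot: [0.263, 3.13, 0.001]
wrist_force: [-0.9, 0.5, 2.6]
width: 0.191
```

>>> {"fn": "jog_arm", "kwargs": {
  "motion": [
    {"dx": 0,"dy": 0,"dz": 2,"turn": 0},
    {"dx": 0,"dy": 0,"dz": 4,"turn": 0},
    {"dx": 0,"dy": 0,"dz": 4,"turn": 0},
    {"dx": 0,"dy": 0,"dz": 4,"turn": 0},
    {"dx": -0.5,"dy": -1.5,"dz": 1,"turn": 0.04},
    {"dx": -0.7,"dy": -3.5,"dz": 0,"turn": 0.04},
    {"dx": -0.7,"dy": -3.5,"dz": 0,"turn": 0.04},
    {"dx": -0.7,"dy": -3.5,"dz": 0,"turn": 0.04},
    {"dx": -0.7,"dy": -3.5,"dz": 0,"turn": 0.04},
    {"dx": -0.7,"dy": -3.5,"dz": 0,"turn": 0.04},
    {"dx": -0.7,"dy": -3.5,"dz": 0,"turn": 0.04},
    {"dx": -0.7,"dy": -3.5,"dz": 0,"turn": 0.04}
  ]
}}

```text
time: 3.83
tool_pos: [0.4168, 0.122, 0.1538]
tcp_rot: [0.243, -3.132, 0.0]
wrist_force: [1.3, -1.2, -2.3]
width: 0.198
```

>>> {"fn": "jog_arm", "kwargs": {
  "motion": [
    {"dx": -0.7,"dy": -3.5,"dz": 0,"turn": 0.04},
    {"dx": -0.7,"dy": -3.5,"dz": 0,"turn": 0.04},
    {"dx": -0.7,"dy": -3.5,"dz": 0,"turn": 0.04},
    {"dx": -0.7,"dy": -3.5,"dz": 0,"turn": 0.04},
    {"dx": -0.7,"dy": -3.5,"dz": 0,"turn": 0.04},
    {"dx": -0.8,"dy": -3,"dz": 0,"turn": 0.007},
    {"dx": 0,"dy": 0,"dz": -1.5,"turn": 0},
    {"dx": 0,"dy": 0,"dz": -1.0,"turn": 0},
    {"dx": 0,"dy": 0,"dz": 0,"turn": 0},
    {"dx": 0,"dy": 0,"dz": 0,"turn": 0}
  ]
}}

```text
time: 4.67
tool_pos: [0.3739, -0.0806, 0.1281]
tcp_rot: [0.562, -3.088, -0.003]
wrist_force: [0.1, -1.0, -1.9]
width: 0.194
```

Run:
```python
from h import *
s=bot.read_state(); print(s["tool_pos"],s["tcp_rot"],s["q"],s["time"],s["width"],s["wrist_force"])
p,d,i=cam("wrist"); np.savez("wr4.npz",p=p,d=d,R=i["R"],t=i["t"])
p2,d2,i2=cam("side"); np.savez("sd4.npz",p=p2,d=d2)
p3,d3,i3=cam("top"); np.savez("tp4.npz",p=p3,d=d3)
# composite: wrist, side crop, top crop
a=cv2.resize(p,(400,300)); 
b=cv2.resize(p2[140:260,190:350],(400,300),interpolation=cv2.INTER_CUBIC)
c=cv2.resize(p3[140:260,210:370],(400,300),interpolation=cv2.INTER_CUBIC)
o=np.zeros((600,800,3),np.uint8);o[:300,:400]=a;o[:300,400:]=b;o[300:,:400]=c
o[300:,400:]=cv2.resize(p[190:310,180:340],(400,300),interpolation=cv2.INTER_CUBIC)
cv2.imwrite("pics/c4.png",o[:,:,::-1])
```

```text
[ 0.37388076 -0.08062609  0.12812254] [ 5.61634042e-01 -3.08823938e+00 -2.62227991e-03] [-2.77821814e-01 -2.20204934e-01  2.29692862e+00  3.50084894e-04
  1.06802725e+00 -2.20857955e+00] 4.6667 0.19378775734276626 [ 0.09606095 -0.95573944 -1.93002182]
```

View pics/c4.png

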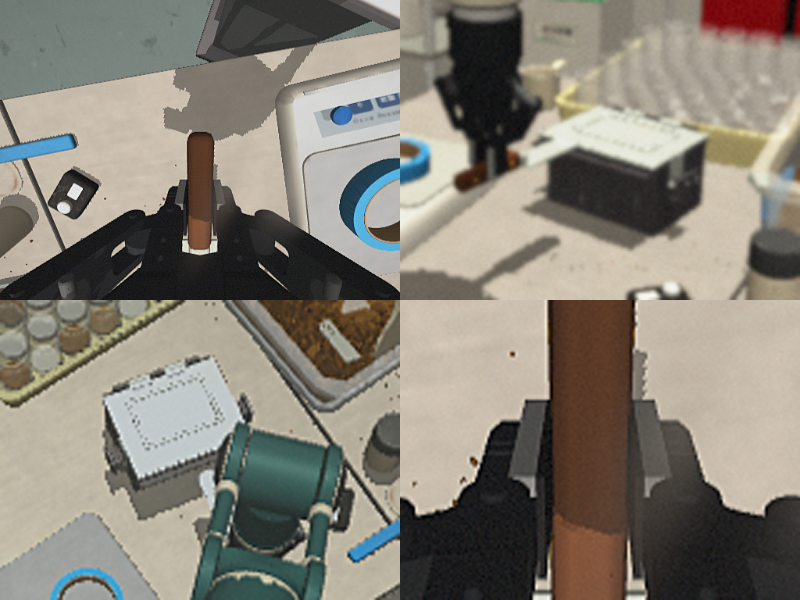

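The knife is held with its blade heading for the pan front. In the composite the handle is at (200,190) and the blade end at about (205,485). Next I'll measure the handle pitch and blade tip from depth.

Run:
```python
from h import *
def cloud(f,n,R=None,t=None):
    z=np.load(f); i=viewer.camera_info(n); d=z["d"]; R=z["R"] if "R" in z else np.array(i["R"]); t=z["t"] if "t" in z else np.array(i["t"])
    v,u=np.mgrid[0:384,0:512]; f=192/np.tan(np.radians(i["vertical_fov"]/2))
    return z["p"].astype(int),d,(np.stack([(u-i["cx"])/f*d,(v-i["cy"])/f*d,d],-1)-t)@R,u,v
yaw=.360; ax=np.array([np.cos(yaw),np.sin(yaw)]); ay=np.array([-ax[1],ax[0]])
g=np.array([.3739,-.0806])
p,d,W,u,v=cloud("wr4.npz","wrist")
m=(d>0)&(p[...,0]-p[...,2]>25)&(W[...,2]>.1)&(W[...,2]<.2)&(np.abs((W[...,:2]-g)@ay)<.012)
x=(W[m][:,:2]-g)@ax; z=W[m][:,2]; y=(W[m][:,:2]-g)@ay
print(m.sum(),x.min(),x.max()); 
for a in np.arange(-.05,.04,.01):
    k=(x>=a)&(x<a+.01)
    if k.sum()>20: print("%.3f n%d ztop %.4f y %.4f"%(a,k.sum(),np.median(z[k]),np.median(y[k])))
for f,n in(("tp4.npz","top"),("sd4.npz","side")):
    p,d,W,u,v=cloud(f,n); X=(W[...,:2]-g)@ax; Y=(W[...,:2]-g)@ay
    m=(d>0)&(np.abs(Y)<.016)&(X>.03)&(X<.16)&(W[...,2]>.09)&(W[...,2]<.16); print(n,m.sum())
    for a in np.arange(.03,.16,.01):
        k=m&(X>=a)&(X<a+.01)
        if k.sum()>3: print("%.3f n%d z %.4f y %.4f"%(a,k.sum(),np.median(W[k][:,2]),np.median(Y[k])))
# side: pan front geometry, relative to slot guess
S=np.array([.544,-.018]); X=(W[...,:2]-S)@ax; Y=(W[...,:2]-S)@ay
for lo,hi in((.097,.106),(.085,.094)):
    m=(d>0)&(np.abs(Y+.03)<.05)&(X>-.04)&(X<.3)&(W[...,2]>lo)&(W[...,2]<hi)
    print(lo,m.sum(),np.percentile(X[m],[0,1,2,5,95,99]) if m.sum() else 0,np.median(W[m][:,2]))
```

```text
4479 -0.04609093152199722 0.04274524128034675
-0.050 n440 ztop 0.1414 y 0.0011
-0.040 n626 ztop 0.1425 y 0.0009
-0.030 n580 ztop 0.1426 y 0.0006
-0.020 n543 ztop 0.1426 y 0.0006
-0.010 n496 ztop 0.1425 y 0.0001
0.000 n462 ztop 0.1425 y 0.0001
0.010 n444 ztop 0.1424 y 0.0001
0.020 n437 ztop 0.1424 y 0.0001
0.030 n405 ztop 0.1424 y 0.0001
top 83
0.050 n4 z 0.1313 y 0.0092
0.100 n8 z 0.1231 y 0.0092
0.110 n11 z 0.1255 y 0.0075
0.120 n13 z 0.1264 y 0.0044
0.130 n20 z 0.1262 y 0.0030
0.140 n16 z 0.1268 y -0.0004
side 176
0.030 n21 z 0.1389 y -0.0075
0.040 n15 z 0.1335 y -0.0078
0.050 n12 z 0.1283 y -0.0082
0.060 n9 z 0.1264 y -0.0079
0.070 n17 z 0.1266 y -0.0007
0.080 n16 z 0.1265 y -0.0029
0.090 n16 z 0.1264 y -0.0003
0.100 n13 z 0.1265 y -0.0026
0.110 n17 z 0.1263 y -0.0013
0.120 n15 z 0.1261 y -0.0020
0.130 n16 z 0.1264 y 0.0001
0.140 n9 z 0.1263 y 0.0015
0.097 615 [-1.44213523e-03  1.95784859e-04  8.23494557e-04  2.24713753e-03
  1.43050064e-01  2.89911159e-01] 0.10002445731773953
0.085 200 [-0.01131126 -0.01033876 -0.01022751 -0.00972892  0.2897334   0.29441951] 0.09045180062768599
```

Knife level, blade top about 0.1264 at TCP z 0.1281. Flange edge and lip are where I estimated, so I'll descend to slot height.

>>> {"fn": "jog_arm", "kwargs": {
  "motion": [
    {"dx": 0,"dy": 0,"dz": -1.2,"turn": 0},
    {"dx": 0,"dy": 0,"dz": -1.2,"turn": 0},
    {"dx": 0,"dy": 0,"dz": -0.7,"turn": 0},
    {"dx": 0,"dy": 0,"dz": 0,"turn": 0},
    {"dx": 0,"dy": 0,"dz": 0,"turn": 0}
  ]
}}

```text
time: 5.23
tool_pos: [0.375, -0.081, 0.0983]
tcp_rot: [0.563, -3.09, -0.001]
wrist_force: [0.2, -0.0, -0.6]
width: 0.192
```

>>> {"fn": "jog_arm", "kwargs": {
  "motion": [
    {"dx": 0,"dy": 0,"dz": -0.2,"turn": 0},
    {"dx": 0.9,"dy": 0.34,"dz": 0,"turn": 0},
    {"dx": 0.9,"dy": 0.34,"dz": 0,"turn": 0},
    {"dx": 0,"dy": 0,"dz": 0,"turn": 0},
    {"dx": 0,"dy": 0,"dz": 0,"turn": 0}
  ]
}}

```text
time: 5.65
tool_pos: [0.3942, -0.0746, 0.0968]
tcp_rot: [-0.562, 3.09, -0.001]
wrist_force: [0.7, 0.4, -1.3]
width: 0.19
```

```bash
cat > bl.py <<'E'
from h import *
import sys
s=bot.read_state(); g=s["tool_pos"][:2]; print(s["tool_pos"],s["wrist_force"],s["time"])
yaw=.360; ax=np.array([np.cos(yaw),np.sin(yaw)]); ay=np.array([-ax[1],ax[0]])
p,d,i=cam("side"); v,u=np.mgrid[0:384,0:512]; f=192/np.tan(np.radians(i["vertical_fov"]/2))
W=(np.stack([(u-i["cx"])/f*d,(v-i["cy"])/f*d,d],-1)-i["t"])@np.array(i["R"])
S=np.array([.544,-.018]); X=(W[...,:2]-S)@ax; Y=(W[...,:2]-S)@ay; y0=(g-S)@ay; print("grip X,Y",(g-S)@ax,y0)
m=(d>0)&(np.abs(Y-y0)<.014)
for a in np.arange(-.15,.16,.01):
    k=m&(X>=a)&(X<a+.01)&(W[...,2]>.03)
    if k.sum()>3: print("%.3f n%d z %s"%(a,k.sum(),np.round(np.percentile(W[k][:,2],[10,50,90]),4)))
if len(sys.argv)>1: save(sys.argv[1],p,(180,100,380,250),4)
E
python3 bl.py
```

```text
[ 0.39419578 -0.07457839  0.09677167] [ 0.6974876   0.40272145 -1.27480931] 5.65
grip X,Y -0.1601323971271066 -0.00017936655530901072
-0.140 n10 z [0.0977 0.1039 0.1103]
-0.130 n22 z [0.0974 0.1084 0.1134]
-0.120 n13 z [0.096  0.1042 0.1075]
-0.110 n11 z [0.0931 0.0961 0.1055]
-0.100 n11 z [0.0937 0.0947 0.0953]
-0.090 n10 z [0.0938 0.0946 0.095 ]
-0.080 n17 z [0.0938 0.0949 0.0954]
-0.070 n14 z [0.0942 0.0952 0.0961]
-0.060 n12 z [0.0935 0.0942 0.095 ]
-0.050 n13 z [0.0938 0.0944 0.0952]
-0.040 n11 z [0.0934 0.0944 0.0955]
-0.030 n11 z [0.0941 0.0949 0.0953]
-0.020 n11 z [0.0937 0.094  0.0953]
-0.010 n13 z [0.0895 0.092  0.1016]
0.000 n24 z [0.0902 0.0971 0.1003]
0.010 n80 z [0.0355 0.0545 0.0994]
0.020 n34 z [0.034  0.0627 0.1003]
0.030 n13 z [0.099  0.0996 0.1013]
0.040 n6 z [0.0995 0.1001 0.1015]
0.050 n14 z [0.099  0.0999 0.1008]
0.060 n10 z [0.0994 0.1002 0.101 ]
0.070 n8 z [0.0992 0.1001 0.1006]
0.080 n12 z [0.0993 0.0998 0.1012]
0.090 n10 z [0.0993 0.0998 0.1005]
0.100 n8 z [0.0995 0.0999 0.1006]
0.110 n10 z [0.0988 0.1011 0.1017]
0.120 n11 z [0.0996 0.1001 0.1006]
0.130 n14 z [0.0999 0.1008 0.1043]
```

Blade top is at 0.0946 and the slot spans 0.0905–0.0955, so I'll drop 0.5 mm and insert.

>>> {"fn": "jog_arm", "kwargs": {
  "motion": [
    {"dx": 0,"dy": 0,"dz": -0.05,"turn": 0},
    {"dx": 0.65,"dy": 0.24,"dz": 0,"turn": 0},
    {"dx": 0.65,"dy": 0.24,"dz": 0,"turn": 0},
    {"dx": 0.6,"dy": 0.23,"dz": 0,"turn": 0},
    {"dx": 0,"dy": 0,"dz": 0,"turn": 0}
  ]
}}

```text
time: 6.12
tool_pos: [0.4138, -0.0674, 0.0962]
tcp_rot: [-0.562, 3.089, -0.001]
wrist_force: [0.3, -0.1, -0.5]
width: 0.193
```

>>> {"fn": "jog_arm", "kwargs": {
  "motion": [
    {"dx": 0.4,"dy": 0.15,"dz": 0,"turn": 0},
    {"dx": 0.4,"dy": 0.15,"dz": 0,"turn": 0},
    {"dx": 0.2,"dy": 0.08,"dz": 0,"turn": 0},
    {"dx": 0,"dy": 0,"dz": 0,"turn": 0}
  ]
}}

```text
time: 6.45
tool_pos: [0.4226, -0.0637, 0.0959]
tcp_rot: [-0.562, 3.091, -0.0]
wrist_force: [0.0, -0.7, -0.4]
width: 0.191
```

```bash
python3 bl.py s5
```

```text
[ 0.42257506 -0.06367539  0.09586275] [ 0.03609371 -0.6705654  -0.41955895] 6.45
grip X,Y -0.12973148168799445 2.7429592123945596e-05
-0.150 n178 z [0.1092 0.1766 0.2076]
-0.140 n119 z [0.1104 0.1336 0.2086]
-0.130 n39 z [0.1125 0.1331 0.1607]
-0.120 n5 z [0.1119 0.138  0.1478]
-0.110 n8 z [0.0991 0.1051 0.1095]
-0.100 n19 z [0.097  0.1051 0.1115]
-0.090 n10 z [0.0955 0.1019 0.107 ]
-0.080 n14 z [0.0918 0.0947 0.1063]
-0.070 n8 z [0.0925 0.0933 0.0936]
-0.060 n9 z [0.0929 0.0934 0.094 ]
-0.050 n15 z [0.0922 0.0936 0.0943]
-0.040 n13 z [0.0922 0.0933 0.0943]
-0.030 n15 z [0.0928 0.0933 0.0938]
-0.020 n11 z [0.093  0.0939 0.0949]
-0.010 n17 z [0.0917 0.0939 0.0948]
0.000 n25 z [0.093  0.0975 0.1001]
0.010 n85 z [0.0346 0.0564 0.0993]
0.020 n27 z [0.0414 0.062  0.1   ]
0.030 n15 z [0.0996 0.1007 0.102 ]
0.040 n8 z [0.0994 0.1001 0.1011]
0.050 n11 z [0.0992 0.0999 0.1004]
0.060 n12 z [0.0995 0.1001 0.1014]
0.070 n7 z [0.0992 0.0998 0.101 ]
0.080 n8 z [0.0993 0.1004 0.1009]
0.090 n12 z [0.099  0.1    0.1008]
0.100 n9 z [0.0993 0.0999 0.101 ]
0.110 n9 z [0.1002 0.1011 0.1022]
0.120 n6 z [0.0996 0.1    0.101 ]
0.130 n17 z [0.0994 0.1005 0.1039]
```

View pics/s5.png

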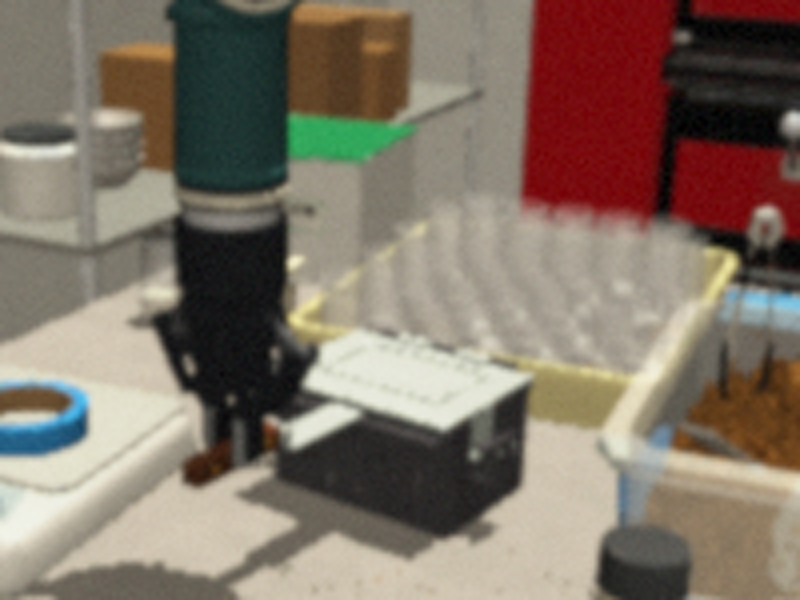

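The side view shows the blade under the lip at about (340,415). It is about 21 mm into the slot. Next I'll insert 2 mm more and lever the first 10°.

>>> {"fn": "jog_arm", "kwargs": {
  "motion": [
    {"dx": 0.2,"dy": 0.07,"dz": 0,"turn": 0},
    {"dx": 0,"dy": 0,"dz": -0.5,"turn": 0},
    {"dx": 0,"dy": 0,"dz": -0.5,"turn": 0},
    {"dx": 0,"dy": 0,"dz": -0.5,"turn": 0},
    {"dx": 0,"dy": 0,"dz": -0.6,"turn": 0},
    {"dx": 0,"dy": 0,"dz": 0,"turn": 0}
  ]
}}

```text
time: 7.0
tool_pos: [0.4242, -0.0634, 0.0747]
tcp_rot: [-0.561, 3.091, -0.001]
wrist_force: [-3.4, -1.4, 9.5]
width: 0.191
```

```bash
python3 bl.py | awk 'NR<3||($1>-0.11&&$1<0.0)||$1>0.05'
```

```text
[ 0.4242062  -0.06343546  0.07466665] [-3.43029223 -1.41044364  9.54793163] 7.0
grip X,Y -0.12812037323416897 -0.0003226310786081101
-0.100 n17 z [0.0811 0.0909 0.097 ]
-0.090 n11 z [0.0815 0.0885 0.0943]
-0.080 n14 z [0.0813 0.0859 0.0935]
-0.070 n9 z [0.0819 0.0832 0.0838]
-0.060 n17 z [0.0826 0.0846 0.0859]
-0.050 n19 z [0.0842 0.0861 0.0876]
-0.040 n15 z [0.0869 0.0882 0.0894]
-0.030 n16 z [0.0878 0.09   0.0912]
-0.020 n17 z [0.0897 0.0916 0.0929]
-0.010 n19 z [0.0909 0.0927 0.1003]
0.060 n12 z [0.1002 0.101  0.1016]
0.070 n9 z [0.1001 0.1005 0.1015]
0.080 n8 z [0.0996 0.1005 0.101 ]
0.090 n12 z [0.0996 0.1006 0.1013]
0.100 n8 z [0.1001 0.1007 0.1016]
0.110 n11 z [0.0993 0.1007 0.1027]
0.120 n7 z [0.0994 0.0998 0.1008]
0.130 n13 z [0.0995 0.1016 0.103 ]
```

>>> {"fn": "jog_arm", "kwargs": {
  "motion": [
    {"dx": 0.07,"dy": 0.03,"dz": -0.5,"turn": 0},
    {"dx": 0.07,"dy": 0.03,"dz": -0.5,"turn": 0},
    {"dx": 0.08,"dy": 0.03,"dz": -0.5,"turn": 0},
    {"dx": 0.08,"dy": 0.03,"dz": -0.5,"turn": 0},
    {"dx": 0,"dy": 0,"dz": 0,"turn": 0}
  ]
}}

```text
time: 7.47
tool_pos: [0.4255, -0.0624, 0.0536]
tcp_rot: [0.56, -3.088, 0.0]
wrist_force: [-3.8, -4.2, 4.5]
width: 0.192
```

>>> {"fn": "jog_arm", "kwargs": {
  "motion": [
    {"dx": 0.12,"dy": 0.05,"dz": -0.5,"turn": 0},
    {"dx": 0.14,"dy": 0.05,"dz": -0.5,"turn": 0},
    {"dx": 0.14,"dy": 0.05,"dz": -0.4,"turn": 0},
    {"dx": 0,"dy": 0,"dz": 0,"turn": 0}
  ]
}}

```text
time: 7.8
tool_pos: [0.4287, -0.0606, 0.039]
tcp_rot: [0.56, -3.087, -0.001]
wrist_force: [-4.4, -3.0, 1.9]
width: 0.19
```

```bash
python3 bl.py s6| awk 'NR<3||($1>-0.11&&$1<0.0)||$1>0.0'
```

```text
[ 0.42868529 -0.06057855  0.03902635] [-4.41891775 -3.03618118  1.93954061] 7.8
grip X,Y -0.12292199901187834 0.0007732715644891727
-0.100 n10 z [0.053  0.0572 0.0616]
-0.090 n5 z [0.0541 0.058  0.0617]
-0.070 n7 z [0.0617 0.0635 0.0663]
-0.060 n9 z [0.0666 0.0685 0.0701]
-0.050 n10 z [0.0716 0.0734 0.0762]
-0.040 n11 z [0.077  0.0795 0.0822]
-0.030 n13 z [0.0821 0.0846 0.0871]
-0.020 n24 z [0.0873 0.0895 0.0927]
-0.010 n25 z [0.091  0.0951 0.0977]
0.010 n85 z [0.0347 0.0581 0.1077]
0.020 n31 z [0.0358 0.0533 0.1103]
0.030 n10 z [0.1084 0.1093 0.1106]
0.040 n8 z [0.1082 0.1097 0.1108]
0.050 n18 z [0.0752 0.0767 0.1081]
0.060 n14 z [0.0762 0.0917 0.1072]
0.070 n9 z [0.1057 0.106  0.1064]
0.080 n7 z [0.1035 0.1049 0.1058]
0.090 n8 z [0.1033 0.1043 0.1052]
0.100 n7 z [0.1027 0.1031 0.1047]
0.110 n8 z [0.1022 0.1036 0.1046]
0.120 n5 z [0.1008 0.1009 0.1019]
0.130 n13 z [0.0996 0.1012 0.1033]
0.140 n4 z [0.0999 0.1018 0.1026]
```

Force has dropped and the lid slope is about 0.1 rad, so the clips have let go. I'll raise the lid on the blade along its arc, gripping harder.

>>> {"fn": "jog_arm", "kwargs": {
  "motion": [
    {"dx": 0,"dy": 0,"dz": 0,"turn": 0},
    {"dx": 0,"dy": 0,"dz": 0,"turn": 0},
    {"dx": 0.1,"dy": 0.04,"dz": 0.7,"turn": 0},
    {"dx": 0.12,"dy": 0.05,"dz": 0.8,"turn": 0},
    {"dx": 0.16,"dy": 0.06,"dz": 0.8,"turn": 0},
    {"dx": 0.2,"dy": 0.07,"dz": 0.8,"turn": 0},
    {"dx": 0,"dy": 0,"dz": 0,"turn": 0}
  ],
  "grip_force": 120
}}

```text
time: 8.43
tool_pos: [0.4379, -0.0581, 0.0734]
tcp_rot: [-0.562, 3.089, -0.001]
wrist_force: [-1.8, -0.7, -3.2]
width: 0.177
```

```bash
python3 bl.py s7| awk 'NR<3||($1>-0.11)'
```

```text
[ 0.43789424 -0.05810014  0.07341733] [-1.82492964 -0.65785551 -3.19308706] 8.4333
grip X,Y -0.11343028548900164 -0.00015127042994095115
-0.090 n9 z [0.0868 0.0928 0.0976]
-0.080 n7 z [0.0873 0.0932 0.0974]
-0.070 n6 z [0.093  0.0957 0.0974]
-0.060 n11 z [0.0958 0.0976 0.0996]
-0.050 n9 z [0.1002 0.1021 0.1037]
-0.040 n16 z [0.1042 0.1074 0.1101]
-0.030 n10 z [0.1102 0.1124 0.1143]
-0.020 n16 z [0.1142 0.116  0.1189]
-0.010 n37 z [0.0882 0.1196 0.1248]
0.000 n34 z [0.0909 0.1265 0.1473]
0.010 n123 z [0.0362 0.0628 0.1333]
0.020 n30 z [0.0368 0.133  0.1367]
0.030 n4 z [0.1303 0.1329 0.1351]
0.040 n6 z [0.1367 0.1374 0.1389]
0.050 n10 z [0.0754 0.0762 0.0768]
0.060 n9 z [0.0761 0.0766 0.0776]
0.070 n14 z [0.0753 0.0761 0.0772]
0.080 n12 z [0.0761 0.0768 0.1158]
0.090 n8 z [0.0755 0.0767 0.0774]
0.100 n14 z [0.0754 0.0766 0.1033]
0.110 n12 z [0.0756 0.077  0.1117]
0.130 n33 z [0.0704 0.0765 0.0985]
```

View pics/s7.png

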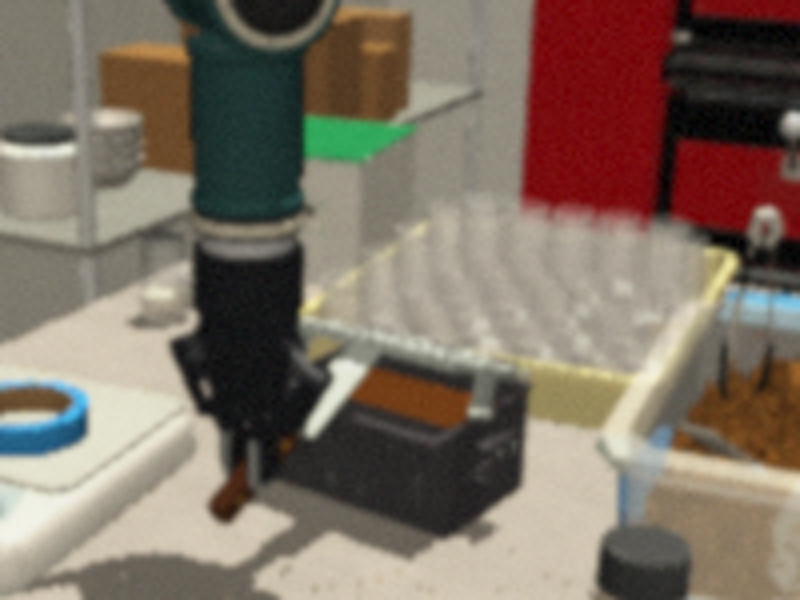

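The side view shows the lid open about 20° on the blade tip (370,350), with the loaf visible. I'll continue along the arc.

>>> {"fn": "jog_arm", "kwargs": {
  "motion": [
    {"dx": 0.28,"dy": 0.1,"dz": 0.75,"turn": 0},
    {"dx": 0.32,"dy": 0.12,"dz": 0.72,"turn": 0},
    {"dx": 0.35,"dy": 0.13,"dz": 0.7,"turn": 0},
    {"dx": 0.38,"dy": 0.14,"dz": 0.67,"turn": 0},
    {"dx": 0.43,"dy": 0.16,"dz": 0.63,"turn": 0},
    {"dx": 0.48,"dy": 0.18,"dz": 0.6,"turn": 0},
    {"dx": 0.5,"dy": 0.19,"dz": 0.58,"turn": 0},
    {"dx": 0.54,"dy": 0.2,"dz": 0.55,"turn": 0},
    {"dx": 0,"dy": 0,"dz": 0,"turn": 0}
  ]
}}

```text
time: 9.23
tool_pos: [0.4721, -0.0457, 0.1255]
tcp_rot: [-0.561, 3.087, -0.001]
wrist_force: [-1.5, -0.8, -3.9]
width: 0.176
```

```bash
cat > lid.py <<'E'
from h import *
import sys
s=bot.read_state(); print(s["tool_pos"],s["wrist_force"],s["time"])
yaw=.360; ax=np.array([np.cos(yaw),np.sin(yaw)]); ay=np.array([-ax[1],ax[0]]); S=np.array([.544,-.018])
for n in("top","side"):
    p,d,i=cam(n); v,u=np.mgrid[0:384,0:512]; f=192/np.tan(np.radians(i["vertical_fov"]/2))
    W=(np.stack([(u-i["cx"])/f*d,(v-i["cy"])/f*d,d],-1)-i["t"])@np.array(i["R"])
    X=(W[...,:2]-S)@ax-.14; Y=(W[...,:2]-S)@ay; Z=W[...,2]-.0985
    for lo,hi in((-.084,-.03),(.03,.084)):
        m=(d>0)&(Y>lo)&(Y<hi)&(Z>.03)&(Z<.17)&(X>-.14)&(X<.10)
        r=np.hypot(X,Z); a=np.arctan2(Z,-X); k=m&(r>.05)&(r<.155)
        if k.sum()>5: print(n,lo,k.sum(),"angle pct",np.round(np.percentile(a[k],[5,25,50,75,95]),3),"rmax",r[k].max().round(3))
    if n=="side" and len(sys.argv)>1: save(sys.argv[1],p,(180,100,380,250),4)
E
python3 lid.py; python3 bl.py|sed -n 2p
```

```text
[ 0.47211477 -0.04566614  0.12549848] [-1.46776347 -0.7642867  -3.85962627] 9.2333
top 0.03 124 angle pct [0.915 0.926 0.935 0.946 0.966] rmax 0.146
side -0.084 279 angle pct [0.768 0.82  0.864 0.907 0.924] rmax 0.142
side 0.03 90 angle pct [0.809 0.834 0.887 0.901 0.92 ] rmax 0.143
grip X,Y -0.07747377142675538 -0.0006146752006045597
```

>>> {"fn": "jog_arm", "kwargs": {
  "motion": [
    {"dx": 0.58,"dy": 0.22,"dz": 0.5,"turn": 0},
    {"dx": 0.61,"dy": 0.23,"dz": 0.46,"turn": 0},
    {"dx": 0.62,"dy": 0.23,"dz": 0.42,"turn": 0},
    {"dx": 0.65,"dy": 0.24,"dz": 0.39,"turn": 0},
    {"dx": 0.68,"dy": 0.26,"dz": 0.33,"turn": 0},
    {"dx": 0.7,"dy": 0.26,"dz": 0.28,"turn": 0},
    {"dx": 0.7,"dy": 0.27,"dz": 0.22,"turn": 0},
    {"dx": 0.72,"dy": 0.27,"dz": 0.17,"turn": 0},
    {"dx": 0,"dy": 0,"dz": 0,"turn": 0}
  ]
}}

```text
time: 10.13
tool_pos: [0.5246, -0.0256, 0.1522]
tcp_rot: [-0.561, 3.088, -0.0]
wrist_force: [-0.1, -0.0, -0.6]
width: 0.175
```

```bash
python3 lid.py; python3 bl.py|sed -n 2p
```

```text
[ 0.52458383 -0.02560053  0.15222869] [-0.1174722  -0.03807967 -0.59887192] 10.1333
top 0.03 175 angle pct [1.298 1.345 1.399 1.433 1.459] rmax 0.143
side -0.084 401 angle pct [1.284 1.345 1.38  1.435 1.452] rmax 0.141
side 0.03 68 angle pct [1.301 1.394 1.424 1.432 1.451] rmax 0.141
grip X,Y -0.02125988800958628 -0.00043007787820744737
```

```bash
cat > fit.py <<'E'
from h import *
import sys
yaw=.360; ax=np.array([np.cos(yaw),np.sin(yaw)]); ay=np.array([-ax[1],ax[0]]); S=np.array([.544,-.018])
for n in("top","side"):
    p,d,i=cam(n); v,u=np.mgrid[0:384,0:512]; f=192/np.tan(np.radians(i["vertical_fov"]/2))
    W=(np.stack([(u-i["cx"])/f*d,(v-i["cy"])/f*d,d],-1)-i["t"])@np.array(i["R"])
    X=(W[...,:2]-S)@ax-.14; Y=(W[...,:2]-S)@ay; Z=W[...,2]-.0985; r=np.hypot(X,Z)
    for lo,hi in((-.068,-.025),(.025,.068)):
        k=(d>0)&(Y>lo)&(Y<hi)&(r>.04)&(r<.108)&(X>-.08)&(X<.08)&(Z>.035)
        if k.sum()<30: continue
        x,z=X[k],Z[k]
        for _ in range(4):
            c=np.polyfit(z,x,1); e=x-np.polyval(c,z); g=abs(e)<max(.002,2*np.median(abs(e))); x,z=x[g],z[g]
        print(n,lo,k.sum(),len(x),"lid angle %.3f"%(np.pi/2+np.arctan(c[0])),"x at hinge height %.4f"%c[1])
    if n=="side" and len(sys.argv)>1: save(sys.argv[1],p,(180,60,400,225),3.6)
E
python3 fit.py
```

```text
top 0.025 70 66 lid angle 1.441 x at hinge height -0.0081
side -0.068 236 183 lid angle 1.444 x at hinge height -0.0084
```

>>> {"fn": "jog_arm", "kwargs": {
  "motion": [
    {"dx": 0.4,"dy": 0.15,"dz": 0.1,"turn": 0},
    {"dx": 0.4,"dy": 0.15,"dz": 0.1,"turn": 0},
    {"dx": 0.4,"dy": 0.15,"dz": 0.05,"turn": 0},
    {"dx": 0,"dy": 0,"dz": 0,"turn": 0}
  ]
}}

```text
time: 10.72
tool_pos: [0.5345, -0.0216, 0.1538]
tcp_rot: [0.561, -3.091, -0.0]
wrist_force: [-2.3, -0.4, -2.5]
width: 0.174
```

```bash
python3 fit.py
```

```text
top 0.025 94 79 lid angle 1.524 x at hinge height -0.0077
side -0.068 241 187 lid angle 1.533 x at hinge height -0.0082
```

>>> {"fn": "jog_arm", "kwargs": {
  "motion": [
    {"dx": 0.25,"dy": 0.09,"dz": 0,"turn": 0},
    {"dx": 0.25,"dy": 0.1,"dz": 0,"turn": 0},
    {"dx": 0,"dy": 0,"dz": 0,"turn": 0},
    {"dx": 0,"dy": 0,"dz": 0,"turn": 0}
  ]
}}

```text
time: 11.15
tool_pos: [0.5394, -0.0197, 0.1539]
tcp_rot: [-0.561, 3.091, 0.0]
wrist_force: [-2.0, -0.6, -2.1]
width: 0.177
```

```bash
python3 fit.py
```

```text
top 0.025 104 83 lid angle 1.588 x at hinge height -0.0093
side -0.068 244 190 lid angle 1.592 x at hinge height -0.0093
side 0.025 31 30 lid angle 1.554 x at hinge height -0.0079
```

Lid is at about 1.58 rad. Next I'll withdraw the knife straight back and carry it to its original free spot.

>>> {"fn": "jog_arm", "kwargs": {
  "motion": [
    {"dx": -0.8,"dy": -0.3,"dz": 0,"turn": 0},
    {"dx": -2.5,"dy": -0.94,"dz": 0,"turn": 0},
    {"dx": -3.3,"dy": -1.24,"dz": 0,"turn": 0},
    {"dx": -3.3,"dy": -1.24,"dz": 0,"turn": 0},
    {"dx": -3.3,"dy": -1.24,"dz": 0.5,"turn": 0},
    {"dx": 0.3,"dy": 1.5,"dz": 1,"turn": 0},
    {"dx": 0.6,"dy": 3.5,"dz": 1,"turn": -0.02},
    {"dx": 0.6,"dy": 3.5,"dz": 0.5,"turn": -0.04},
    {"dx": 0.6,"dy": 3.5,"dz": 0,"turn": -0.04},
    {"dx": 0.6,"dy": 3.5,"dz": 0,"turn": -0.04},
    {"dx": 0.6,"dy": 3.5,"dz": 0,"turn": -0.04},
    {"dx": 0.6,"dy": 3.5,"dz": 0,"turn": -0.04}
  ]
}}

```text
time: 12.25
tool_pos: [0.4469, 0.1576, 0.1852]
tcp_rot: [-0.215, 3.131, 0.002]
wrist_force: [1.3, -0.4, -0.6]
width: 0.174
```

>>> {"fn": "jog_arm", "kwargs": {
  "motion": [
    {"dx": 0.6,"dy": 3.5,"dz": 0,"turn": -0.04},
    {"dx": 0.6,"dy": 3.5,"dz": 0,"turn": -0.04},
    {"dx": 0.6,"dy": 3.5,"dz": 0,"turn": -0.04},
    {"dx": 0.6,"dy": 3.5,"dz": 0,"turn": -0.04},
    {"dx": 0.6,"dy": 3.5,"dz": 0,"turn": -0.04},
    {"dx": 0.6,"dy": 3.5,"dz": 0,"turn": -0.04},
    {"dx": 0.4,"dy": 2,"dz": 0,"turn": -0.04},
    {"dx": 0,"dy": 0,"dz": 0,"turn": -0.027},
    {"dx": 0,"dy": 0,"dz": 0,"turn": 0}
  ]
}}

```text
time: 13.0
tool_pos: [0.4866, 0.3874, 0.1845]
tcp_rot: [0.261, 3.129, 0.003]
wrist_force: [-0.8, -0.7, -1.4]
width: 0.179
```

```bash
python3 fit.py
python3 - <<'E'
from h import *
s=bot.read_state(); print(s["tool_pos"],s["tcp_rot"],s["time"])
E
```

```text
top -0.068 99 81 lid angle 1.584 x at hinge height -0.0082
top 0.025 107 85 lid angle 1.578 x at hinge height -0.0090
side -0.068 250 175 lid angle 1.574 x at hinge height -0.0081
side 0.025 215 162 lid angle 1.576 x at hinge height -0.0093
[0.48629689 0.38566748 0.18429807] [2.61538963e-01 3.13005147e+00 9.38928433e-04] 13.1
```

>>> {"fn": "jog_arm", "kwargs": {
  "motion": [
    {"dx": -0.7,"dy": 0,"dz": -3,"turn": 0},
    {"dx": -0.7,"dy": -0.1,"dz": -4,"turn": 0},
    {"dx": 0,"dy": 0,"dz": -4,"turn": 0},
    {"dx": 0,"dy": 0,"dz": -3,"turn": 0},
    {"dx": 0,"dy": 0,"dz": -1,"turn": 0},
    {"dx": 0,"dy": 0,"dz": 0,"turn": 0},
    {"dx": 0,"dy": 0,"dz": 0,"turn": 0}
  ]
}}

```text
time: 13.68
tool_pos: [0.4729, 0.3844, 0.0348]
tcp_rot: [0.264, 3.13, 0.001]
wrist_force: [2.1, 0.7, -0.4]
width: 0.172
```

>>> {"fn": "jog_arm", "kwargs": {
  "motion": [
    {"dx": 0,"dy": 0,"dz": 0,"turn": 0},
    {"dx": 0,"dy": 0,"dz": 0,"turn": 0},
    {"dx": 0,"dy": 0,"dz": -0.3,"turn": 0},
    {"dx": 0,"dy": 0,"dz": -0.3,"turn": 0},
    {"dx": 0,"dy": 0,"dz": -0.3,"turn": 0},
    {"dx": 0,"dy": 0,"dz": -0.3,"turn": 0},
    {"dx": 0,"dy": 0,"dz": 0,"turn": 0}
  ],
  "grip_force": 25
}}

```text
time: 14.27
tool_pos: [0.4723, 0.3847, 0.0218]
tcp_rot: [0.263, 3.13, 0.0]
wrist_force: [0.6, 0.4, -0.4]
width: 0.177
```

>>> {"fn": "jog_arm", "kwargs": {
  "motion": [
    {"dx": 0,"dy": 0,"dz": -0.3,"turn": 0},
    {"dx": 0,"dy": 0,"dz": -0.3,"turn": 0},
    {"dx": 0,"dy": 0,"dz": -0.3,"turn": 0},
    {"dx": 0,"dy": 0,"dz": -0.3,"turn": 0},
    {"dx": 0,"dy": 0,"dz": 0,"turn": 0},
    {"dx": 0,"dy": 0,"dz": 0,"turn": 0}
  ]
}}

```text
time: 14.77
tool_pos: [0.4768, 0.3888, 0.0161]
tcp_rot: [0.264, 3.123, 0.014]
wrist_force: [-1.1, 1.5, 21.9]
width: 0.176
```

>>> {"fn": "jog_arm", "kwargs": {
  "motion": [
    {"dx": 0,"dy": 0,"dz": -0.25,"turn": 0},
    {"dx": 0,"dy": 0,"dz": -0.2,"turn": 0},
    {"dx": 0,"dy": 0,"dz": 0,"turn": 0},
    {"dx": 0,"dy": 0,"dz": 0,"turn": 0}
  ]
}}

```text
time: 15.1
tool_pos: [0.478, 0.3893, 0.0126]
tcp_rot: [0.264, 3.121, 0.015]
wrist_force: [0.6, -0.6, 24.8]
width: 0.174
```

>>> {"fn": "jog_arm", "kwargs": {
  "motion": [
    {"dx": 0,"dy": 0,"dz": 0,"turn": 0},
    {"dx": 0,"dy": 0,"dz": -0.1,"turn": 0},
    {"dx": 0,"dy": 0,"dz": 0,"turn": 0},
    {"dx": 0,"dy": 0,"dz": 0,"turn": 0}
  ],
  "grip_force": 20
}}

```text
time: 15.43
tool_pos: [0.4782, 0.3893, 0.0124]
tcp_rot: [0.263, 3.121, 0.015]
wrist_force: [-0.3, -1.2, 29.0]
width: 0.177
```

>>> {"fn": "jog_arm", "kwargs": {
  "motion": [
    {"dx": 0,"dy": 0,"dz": 0,"turn": 0},
    {"dx": 0,"dy": 0,"dz": 0,"turn": 0},
    {"dx": 0,"dy": 0,"dz": 0,"turn": 0},
    {"dx": 0,"dy": 0,"dz": 0,"turn": 0},
    {"dx": 0,"dy": 0,"dz": 0,"turn": 0},
    {"dx": 0,"dy": 0,"dz": 0,"turn": 0}
  ],
  "fingers": 3.0
}}

```text
time: 15.93
tool_pos: [0.4715, 0.3842, 0.0035]
tcp_rot: [-0.263, -3.129, 0.002]
wrist_force: [-0.1, -0.9, -0.6]
width: 0.349
```

Released; I'll open wider, retreat up and look.

>>> {"fn": "jog_arm", "kwargs": {
  "motion": [
    {"dx": 0,"dy": 0,"dz": 0,"turn": 0},
    {"dx": 0,"dy": 0,"dz": 0,"turn": 0},
    {"dx": 0,"dy": 0,"dz": 1,"turn": 0},
    {"dx": 0,"dy": 0,"dz": 2,"turn": 0},
    {"dx": 0,"dy": 0,"dz": 3,"turn": 0},
    {"dx": 0,"dy": 0,"dz": 4,"turn": 0},
    {"dx": 0,"dy": 0,"dz": 4,"turn": 0},
    {"dx": -2,"dy": 2,"dz": 3,"turn": 0},
    {"dx": -2.5,"dy": 2.8,"dz": 1,"turn": 0},
    {"dx": -2.5,"dy": 2.8,"dz": 0,"turn": 0},
    {"dx": -2.5,"dy": 2.8,"dz": 0,"turn": 0},
    {"dx": 0,"dy": 0,"dz": 0,"turn": 0}
  ],
  "fingers": 5.0
}}

```text
time: 16.93
tool_pos: [0.3732, 0.4932, 0.1863]
tcp_rot: [-0.256, -3.13, -0.007]
wrist_force: [0.3, -0.8, -0.1]
width: 0.585
```

```bash
python3 fit.py
python3 - <<'E'
from h import *
p,d,i=cam("top"); save("t9",p,s=1.5)
t=np.load("top0.npz")["p"].astype(int); df=np.abs(t-p).sum(-1)>60
p2,d2,i2=cam("side"); 
c=cv2.resize(p[150:250,140:260],(600,500),interpolation=cv2.INTER_CUBIC)
save("t9",p,(90,60,490,360),2)
for nm,(a,b) in dict(shaker=(548,295),brush=(560,345),counter=(516,333),jar=(228,290)).items():
    a=int(a/1.5);b=int(b/1.5); print(nm,df[b-15:b+15,a-12:a+12].sum())
E
```

```text
top -0.068 105 88 lid angle 1.577 x at hinge height -0.0076
top 0.025 103 82 lid angle 1.564 x at hinge height -0.0072
side -0.068 249 184 lid angle 1.582 x at hinge height -0.0086
side 0.025 217 159 lid angle 1.582 x at hinge height -0.0096
shaker 0
brush 0
counter 0
jar 11
```

View pics/t9.png

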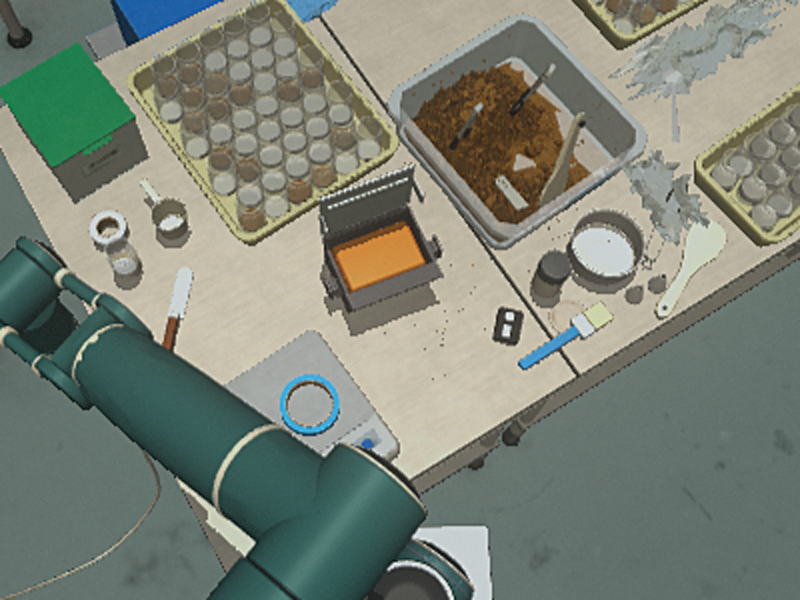

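The lid stands upright with the loaf exposed. The knife lies on the worktop at (175,305), the bystanders are in place and the arm is clear.

```bash
python3 -c "
from workcell import bot
print(bot.finish_job())"
```

```text
the job is handed in; nothing more can be done
None
```

The lid is off its clips and standing straight up, and the job is handed in at about 17 s of the 72 s allowed. I slid the knife blade about 23 mm into the slot and levered it on the flange edge to about 27°. Once the clips let go, I folded the lid back with the blade tip and put the knife back where it had been lying.

- **Lid:** the last depth fits gave 1.56 to 1.58 rad against 1.571, and the lid held there after the knife was withdrawn.
- **Knife:** it appears to be lying flat on the worktop in the last picture, with part of the handle hidden by the arm. I did not measure it. It stayed tilted in the grip while I pressed the handle end down to level it (up to 29 N at the wrist), so its blade end dropped the last few centimetres when released.
- **Bystanders:** the image comparison showed no change at the shaker, brush or tally counter. The jar showed 11 changed pixels, which I put down to arm shadow and did not check further. In the picture it stands in place.
- **Refused calls:** the first two move calls were refused because rows left out some of the four keys. Nothing moved.

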